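Snap the night lamp's shade back on and keep it pressed home

ROBOT

A 6-joint arm with a two-finger parallel gripper is mounted at the origin on the work surface. World frame = base frame: x ahead of the robot, y to its left, z up, the work surface at z = 0. Lengths are in mm, angles in rad, forces in N, time in s.
With the tool pointing down it reaches from about 275 to 750 mm from the base axis. Payload 10.2 kg.
Tool frame: the origin (TCP) lies midway between the tips of the shut fingers; the grasp point (between the pads) lies 19 mm behind it (ctrl.grasp_offset is the distance from the TCP to the grasp point, in mm); z points along the fingers, y is the line along which they close (so a half turn about z gives the same grasp; the last joint's range is limited). The gripper opens to 85 mm and grips with 20 to 120 N. Pads are 22 mm wide; open, the fingers measure 114 mm over their backs; the gripper's body (76 mm by 85 mm) begins 54 mm behind the grasp point. The pads swing forward as they close: fully open they stand 13 mm farther back than shut.
Start: joints at [1.067, 0.313, 1.498, -0, 1.331, -0.223], TCP at [145.503, 504.44, 231.294] pointing down, gripper open.
Joint ranges: [-2.94, 2.94], [-0.97, 2.17], [0.19, 2.56], [-1.23, 4.37], [0.02, 3.11], [-2.88, 2.88]. Speed limits (rad/s): [2.39, 2.39, 3.01, 3.14, 3.14, 3.14].

INTERFACE

Orientations are given as a unit quaternion [w, x, y, z].
In Python, from rig import ctrl, viewer, models gives the robot as it stands. The module is installed in compiled form; this text tells all that it offers.
- The arm moves only by the shell command python3 -m pendant 'ROWS' [OPENING] [FORCE]. ROWS is text: rows parted by semicolons, each of 4 numbers parted by spaces: the shift along the tool's x, y, z in m, then the turn about the tool's z in rad. In form: x y z yaw; .... A call has 1 to 10 rows; each row shifts and turns the commanded pose from where the row before left it, along the tool's axes as they then stand; what a row does not reach is not made up. A row lasts 1/8 s, in which the tool goes at most 62.5 mm and 10.7 degrees, less where a joint would pass 70% of its speed; a pose out of reach is approached as far as the arm can. A call is refused whole if a number of a shift passes 0.0625 or a number of a turn 0.188, either way. A call with a gripper value outside its range is refused whole. OPENING is the opening, from 0 (shut) to 1 (fully open), set as the call begins (- or left out, the last holds). The fingers move at their own pace and stop on an object; FORCE is the grip in N (left out, the last holds). Time passes only in rows, so rows that do not move let the fingers close. It gives the time, the measured TCP pose, the force, the opening and the grip force at its end, in the units of the state.
- ctrl.sense(): the state, without advancing time (a new reading comes with each control period).
- viewer.capture(name): name is "side" or "top"; returns a dict with "color" (384x512x3 uint8, red, green, blue), "vertical_fov" (degrees; the focal length in pixels is half the picture's height over the tangent of half this angle, whatever the lens; pixels are square), "cx", "cy" (the principal point, pixels), "dist" ([k1, k2, p1, p2, k3] as OpenCV has them; the pictures are not rectified), "pose" (4x4, takes a point from camera to world coordinates). Camera axes: x right, y down, z forward; pixel columns grow to the right and rows downward; lengths in mm; the calibration is good to about 2 mm. A picture is of the moment at which its call begins. There is no depth.
- ctrl.finish_job(): hands the job in; it is judged then, once.
Trained networks look in the newest picture that a camera, given by its name, has taken for a name from the list of things; names that differ only in an ending like _2 or _b are one class to them, and where a whole thing is asked for, a point or a joint stands for the part that bears it (a point fixed in the world has none). Each returns a list of dicts, best first, with "p" (0 to 1); they miss things now and then, are a little off and sometimes report something else, mostly with a low value. They report only what shows in the picture. A call takes as long as a camera call.
- models.boxes_of(camera, query): "at" ([x, y, z] in mm, in world coordinates, good to about 4 mm: the middle of the surface that is visible of it).
The state is a dict: "time_s": time; "joints": joint angles; "dq": joint speeds; "tau": joint torques, N m; "eef_pos": TCP position; "ee_rot": TCP orientation; "force": force on the tool from outside, world axes, zero at the start; "wrist_torque": the same for the moment, N m; "grip_width": opening from 0.0 (shut) to 1.0 (fully open); "grip_force": force on a finger pad.
Only numpy, scipy, OpenCV 4.12 (cv2) and the standard library are available. Lean on these libraries where they do the work, as an engineer would, in place of code of your own. Each camera call takes 0.05 s, during which the arm holds its last target. There are 200 camera calls.

TASK

The night lamp's domed shade has been taken off for wiping and stands beside it on the nightstand: pick it up, put it over the lamp's collar and press it straight down until it clicks fully home, then keep pressing after the click. Finish while still holding the shade and pushing it down onto the lamp with a clear but moderate push of roughly 15 N; nothing is let go. Do not shove or tip the lamp, and leave the baby food jar, the pacifier and the hedgehog where they stand.

Things in the scene. Friction and masses are not known exactly. Their poses are not given: they have to be found in the camera images.
- shade_center (a point): Centre, half-way up the axis, of the lamp's shade: a hollow cream plastic dome with a teal band round its mouth, 60 mm across, 62 mm tall, about 60 g, standing loose, mouth down. Its wall is straight from the mouth up to 40 mm, then domed. The mouth is 31 mm below this point; z points up the axis.
- shade: The same shade; origin at the centre of its mouth (lower edge). Inside the mouth a rounded bead leaves a 38 mm bore, which the catches on the lamp's collar hold; the cavity above takes the whole collar. Any turn about its axis will do.
- lamp_seat (a point): Centre of the flat teal top of the lamp's base, 40 mm above the nightstand, on which the mouth of the shade rests when home (shade_center is then 31 mm above this point). The grey collar rises from it, 34 mm across, with a tapered yellow LED lens on top, 30 mm high in all; three round sprung catches bulge from it to 43 mm across, 9 mm above the seat.
- lamp: The night lamp without its shade: round white base, 88 mm wide, 70 mm tall with its lens, about 0.4 kg, loose on a smooth foot; origin under its centre, z up. The shade drops freely over the collar until its mouth is about 13 mm over the seat; there it meets the catches and needs some 8 to 15 N, until about 6 mm over the seat the resistance vanishes with a click and it snaps home.
- jar_center (a point): Centre of the sealed glass baby food jar, 58 mm across, 72 mm tall with a brass-coloured lid. Bystander.
- pacifier_center (a point): Centre of the teal silicone pacifier standing teat up, 43 mm across, 39 mm tall. Bystander.
- hedgehog_center (a point): Centre of the wooden hedgehog figure, 80 mm long, 50 mm wide, 61 mm tall. Bystander.
- nightstand: The walnut-laminate nightstand, fixed; its flat top (500 mm by 680 mm, at height 0) carries everything.

How it is judged (in metres and radians):
On the way, in this order (a step that is already met when the one before it is completed fails the run):
1. the shade has been lifted well off the nightstand (height (world z) of shade above 0.055 m), for 0.1 s.
2. the shade has clicked home: its mouth is on the lamp's seat, centred (z of shade_center in the frame of lamp_seat below 0.033 m and horizontal distance between shade_center and lamp_seat below 0.004 m), for 0.1 s.
At the end, for the whole second after the job is handed in: Shade fully home (mouth within 2 mm of the seat, axes within 4 mm, 4 degrees), fingers still on it, pressing it down on the lamp with 5 to 45 N (lamp on nightstand over 10 N, its weight included); lamp upright, at rest, within 40 mm of its start; jar, pacifier, hedgehog within 20 mm of theirs (all of step 2 and angle between the z axis of shade and the z axis of lamp, either way round below 0.07 rad and contact force between shade and lamp between 5 and 45 N and contact force between lamp and nightstand above 10 N and contact force between the fingers and shade above 2 N and angle between lamp's own z axis and vertical below 0.08 rad and height (world z) of lamp below 0.003 m and distance of lamp from where it was at the start of the episode below 0.04 m and linear speed of lamp below 0.02 m/s and distance of each of jar_center, pacifier_center, hedgehog_center from where it was at the start of the episode below 0.02 m); the arm keeps its last pose, push and grip.
It fails at once if the shade is forced onto the lamp with more than 70 N (contact force between shade and lamp above 70 N).
It fails at once if the lamp is tipped more than about 14 degrees or shoved more than 60 mm (angle between lamp's own z axis and vertical above 0.25 rad or distance of lamp from where it was at the start of the episode above 0.06 m).
It fails at once if the jar, the pacifier or the hedgehog is knocked more than 30 mm from its place (distance of any of jar_center, pacifier_center, hedgehog_center from where it was at the start of the episode above 0.03 m).
It also fails if it takes over 54 s, if anything falls off the work surface, if the arm or the gripper's body presses on something with over 40 N, if the wrist force passes 120 N, or if a joint passes its speed limit or range.

## Working session

There is one attempt and no reset: what is moved stays moved. The work goes in short steps, Python scripts to look and compute and a shell command to move; the robot and the scene stay as the last step left them, time stands still between calls to the robot, and variables do not carry over. Pictures are saved under pics/ and viewed, at most 10 in all, crops included, and the job is handed in when it is done.

```bash
mkdir -p pics
python3 - <<'E'
from rig import ctrl, viewer, models
import cv2,numpy as np
s=ctrl.sense();print(s['time_s'],s['eef_pos'],s['ee_rot'],s['grip_width'],ctrl.grasp_offset)
ims=[]
for c in('side','top'):
    d=viewer.capture(c);np.savez('cal_'+c,**d);cv2.imwrite(f'pics/{c}0.png',d['color'][:,:,::-1]);print(c,d['pose'][:3].round(3).tolist(),d['vertical_fov'],d['cx'],d['cy'],d['dist'])
    for q in('shade','lamp','jar_center','pacifier_center','hedgehog_center'):
        print(q,[(np.round(b['at']),round(b['p'],2)) for b in models.boxes_of(c,q)[:2]])
E
```

```text
0.0 [145.36723883 504.2030466  230.7138638 ] [-2.40986711e-04  1.39930779e-01  9.90161059e-01 -6.30295298e-04] 1.0040248169503903 18.700000000000003
side [[-0.873, -0.291, 0.392, 305.343], [-0.488, 0.524, -0.698, 535.431], [-0.003, -0.8, -0.6, 532.143]] 50.08877672478463 248.65673234021438 196.12524505222058 [-0.08950225  0.          0.          0.          0.        ]
shade [(array([ 544., -112.,   39.]), 0.63), (array([509., 161.,  38.]), 0.31)]
lamp [(array([502., 159.,  35.]), 0.78), (array([698.,  10.,  44.]), 0.45)]
jar_center [(array([ 701., -152.,   40.]), 0.91)]
pacifier_center [(array([720., 228.,  12.]), 0.68)]
hedgehog_center [(array([694.,  10.,  46.]), 0.65)]
top [[0.018, -0.993, 0.113, 521.689], [-1.0, -0.018, 0.001, 5.927], [0.002, -0.113, -0.994, 805.929]] 45.57844799246453 266.0598932730702 184.77771855596777 [-0.07379155  0.          0.          0.          0.        ]
shade [(array([600.,   2.,  -0.]), 0.17)]
lamp [(array([514., 134.,  37.]), 0.8), (array([ 702., -165.,   72.]), 0.75)]
jar_center [(array([ 703., -165.,   71.]), 0.83)]
pacifier_center [(array([718., 222.,   8.]), 0.69)]
hedgehog_center [(array([707., -10.,  49.]), 0.89)]
```

View pics/top0.png

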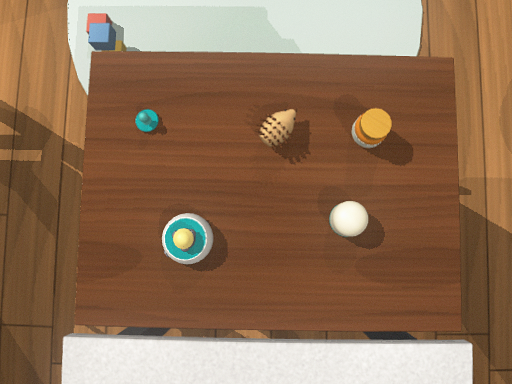

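View pics/side0.png

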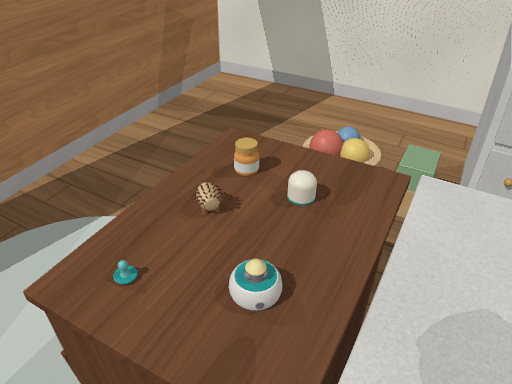

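Top view: shade dome at about (349,219), lamp at (187,239), with the bystanders farther away along the top (jar 372,127; hedgehog 278,128; pacifier 147,121). Side view: shade at (302,187), lamp at (256,283). There's plenty of room around both. Next I'll measure by fitting silhouettes.

```bash
cat > h.py <<'E'
import numpy as np,cv2
from scipy.optimize import least_squares
def K(d):
    f=192/np.tan(np.radians(float(d['vertical_fov']))/2)
    return np.array([[f,0,float(d['cx'])],[0,f,float(d['cy'])],[0,0,1]])
def proj(d,P):
    T=np.linalg.inv(d['pose']);r=cv2.Rodrigues(T[:3,:3])[0]
    return cv2.projectPoints(np.float64(P),r,T[:3,3],K(d),np.float64(d['dist']))[0][:,0]
def ray(d,uv,z):
    n=cv2.undistortPoints(np.float64([[uv]]),K(d),np.float64(d['dist']))[0,0]
    v=d['pose'][:3,:3]@[n[0],n[1],1];o=d['pose'][:3,3];return o+v*(z-o[2])/v[2]
def blob(m,uv):
    n,l,s,c=cv2.connectedComponentsWithStats(m.astype(np.uint8))
    i=l[int(uv[1]),int(uv[0])];return (l==i) if i else m*0
def rings(rz): # revolve profile [(r,z)]
    a=np.linspace(0,2*np.pi,90,endpoint=False)
    return np.concatenate([np.c_[r*np.cos(a),r*np.sin(a),a*0+z] for r,z in rz])
SH=[(30,0),(30,20),(30,40)]+[(30*np.cos(t),40+22*np.sin(t)) for t in np.linspace(.1,1.57,12)]
def bb(p): return np.r_[p.min(0),p.max(0)]
def fit(d,m,prof,p0,z0):
    y,x=np.nonzero(m);B=np.r_[x.min()-.5,y.min()-.5,x.max()+.5,y.max()+.5]
    g=lambda q:bb(proj(d,rings(prof)+[q[0],q[1],z0]))-B
    r=least_squares(g,p0,diff_step=1e-4);return r.x,r.fun
E
python3 - <<'E'
from h import *
for c,s,l in(('top',(349,219),(187,239)),('side',(302,187),(256,283))):
    d=dict(np.load(f'cal_{c}.npz'));im=d['color'];hsv=cv2.cvtColor(im,cv2.COLOR_RGB2HSV).astype(int)
    H,S,V=hsv[...,0],hsv[...,1],hsv[...,2]
    teal=(H>80)&(H<100)&(S>120); white=(S<90)&(V>110)
    m=blob(white|teal,s)
    print(c,'shade',fit(d,m,SH,(530,-115),0), m.sum())
    # teal seat: pixels near lamp
    t=teal.copy();t[:,:l[0]-40]=0;t[:,l[0]+40:]=0;t[:l[1]-40]=0;t[l[1]+40:]=0
    hull=cv2.convexHull(np.argwhere(t)[:,::-1].astype(np.float32))
    e=cv2.fitEllipse(hull);print('seat',e,ray(d,e[0],40), 'edge x',ray(d,(e[0][0]+max(e[1])/2,e[0][1]),40))
    n=white|teal|((H>15)&(H<35)&(V>150)&(S>60))
    w=blob(white,(l[0],l[1]+23)) ;y,x=np.nonzero(w);print('lampwhite bb',x.min(),x.max(),y.min(),y.max())
E
```

```text
top shade (array([ 554.55806098, -135.68482904]), array([ 0.48551869,  0.09037596, -0.46364057, -0.0896978 ])) 1114
seat ((184.6403045654297, 238.466064453125), (39.90306091308594, 40.38815689086914), 37.02505874633789) [516.09787433 140.61995903  40.        ] edge x [516.80375694 106.81161872  40.        ]
lampwhite bb 162 212 213 263
side shade (array([ 555.13271436, -138.11791415]), array([ 0.19204295, -0.25094231, -0.18575698,  0.23903583])) 877
seat ((255.54220581054688, 275.1991271972656), (31.348276138305664, 41.61369705200195), 90.03914642333984) [515.03498925 140.79434539  40.        ] edge x [486.02059581 124.73278652  40.        ]Traceback (most recent call last):
  File "<stdin>", line 13, in <module>
    return umr_minimum(a, axis, None, out, keepdims, initial, where)
ValueError: zero-size array to reduction operation minimum which has no identity
```

```bash
python3 -m pendant '0 -0.0625 0 0; 0 -0.0625 0 0; 0 -0.0625 0 0; 0 -0.0625 0 0;0 -0.0625 0 0;0 -0.06 0 0' 1 40
```

```text
time_s: 1.35
eef_pos: [47.7, 158.2, 233.0]
ee_rot: [0.0, 0.139, 0.99, 0.0]
force: [0.9, -1.0, 1.2]
grip_width: 0.995
grip_force: 0.0
```

The two cameras agree: shade at about (555,-137) and lamp seat at about (515.5,140.7), both to within roughly 2 mm. The arm swung in close to its base, so I'll move it outward over the table.

```bash
python3 -m pendant '-0.05 0 0 0;-0.06 0 0 0;-0.06 0 0 0;-0.06 0 0 0;-0.06 0 0 0;-0.06 0 0 0;-0.06 0 0 0;-0.06 0 0 0;-0.05 -0.03 0 0;-0.04 -0.06 0 0' 1 40
cat > go.py <<'E'
import sys,numpy as np
from rig import ctrl
from scipy.spatial.transform import Rotation as R
s=ctrl.sense();q=s['ee_rot'];r=R.from_quat([*q[1:],q[0]])
print(s['time_s'],np.round(s['eef_pos'],1),'tool delta mm',r.inv().apply(np.float64(sys.argv[1:4])-s['eef_pos']).round(1),'F',np.round(s['force'],1))
E
python3 go.py 555 -137 80
```

```text
time_s: 2.6
eef_pos: [553.8, -70.8, 232.8]
ee_rot: [-0.0, 0.139, 0.99, 0.0]
force: [0.0, 0.7, -0.3]
grip_width: 1.002
grip_force: 0.0
2.6 [553.8 -70.8 232.8] tool delta mm [-19.4 -63.3 152.8] F [ 0.   0.7 -0.3]
```

```bash
python3 -m pendant '-0.01 -0.03 0.03 0;-0.01 -0.032 0.06 0;0 0 0.04 0;0 0 0 0;0 0 0 0' 1 40; python3 go.py 555 -137 4
python3 - <<'E'
from rig import viewer
import cv2
for c in('side','top'):
    d=viewer.capture(c);a=d['color'][:,:,::-1]
    a=a[90:290,200:400] if c=='side' else a[120:320,250:450]
    if c=='side': A=a
cv2.imwrite('pics/g1.png',cv2.resize(cv2.hconcat([A,a]),(800,400)))
E
```

```text
time_s: 3.22
eef_pos: [555.3, -132.2, 110.8]
ee_rot: [0.001, 0.14, 0.99, -0.0]
force: [-0.5, -0.1, 0.4]
grip_width: 0.998
grip_force: 0.0
3.225 [ 555.3 -132.2  110.8] tool delta mm [ -0.8  -4.7 106.8] F [-0.5 -0.1  0.4]
```

View pics/g1.png

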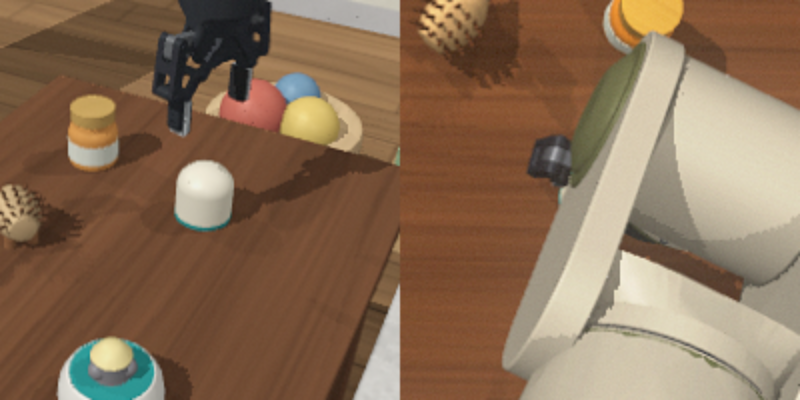

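The side view shows the gripper above the shade (side crop, about (205,190)) and well clear of the jar. Descending.

```bash
python3 -m pendant '-0.001 -0.005 0 0;0 0 0.025 0;0 0 0.025 0;0 0 0.025 0;0 0 0.02 0;0 0 0.012 0;0 0 0 0' 1 40;  python3 -m pendant '0 0 0 0;0 0 0 0;0 0 0 0;0 0 0 0;0 0 0 0;0 0 0 0' 0 40
```

```text
time_s: 4.2
eef_pos: [553.9, -137.2, 1.8]
ee_rot: [-0.0, 0.14, 0.99, 0.0]
force: [0.0, -0.0, -0.0]
grip_width: 1.004
grip_force: 0.0
time_s: 4.95
eef_pos: [554.5, -137.4, 3.1]
ee_rot: [0.001, 0.14, 0.99, -0.0]
force: [-1.2, 0.7, 6.3]
grip_width: 0.684
grip_force: 43.2
```

```bash
python3 -m pendant '0 0 -0.01 0;0 0 -0.03 0;0 0 -0.04 0;0 0 -0.04 0;0 0 -0.03 0;0 0 0 0;0 0 0 0' 0 40;python3 go.py 515.5 140.7 153;  python3 - <<'E'
from rig import viewer
import cv2
d=viewer.capture('side');a=d['color'][:,:,::-1];cv2.imwrite('pics/l1.png',a)
E
```

```text
time_s: 5.82
eef_pos: [553.5, -136.9, 151.1]
ee_rot: [-0.001, 0.14, 0.99, 0.0]
force: [-0.1, 0.5, -1.3]
grip_width: 0.685
grip_force: 43.2
5.825 [ 553.5 -136.9  151.1] tool delta mm [113.4 256.2  -1.7] F [-0.1  0.5 -1.3]
```

View pics/l1.png

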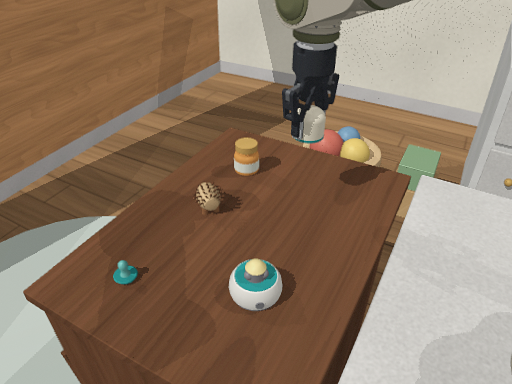

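The shade is held upright at about (314,125). Carrying it over the lamp.

```bash
python3 -m pendant '0.01 0.02 0 0;0.02 0.045 0 0;0.02 0.045 0 0;0.02 0.045 0 0;0.02 0.045 0 0;0.015 0.035 0 0;0.008 0.021 0 0;0 0 0 0;0 0 0 0' 0 40;python3 -m pendant '0 0 0.02 0;0 0 0.02 0;0 0 0 0;0 0 0 0' 0 40; python3 go.py 515.5 140.7 90;  cat > look.py <<'E'
import sys
from h import *
from rig import viewer,ctrl
d=viewer.capture('side');im=d['color'];cv2.imwrite(f'pics/{sys.argv[1]}.png',cv2.resize(im[160:330,150:360,::-1],None,fx=3,fy=3,interpolation=cv2.INTER_CUBIC))
E
python3 look.py a1
```

```text
time_s: 7.0
eef_pos: [515.9, 140.0, 151.5]
ee_rot: [-0.0, 0.14, 0.99, -0.0]
force: [-0.2, -0.2, -0.5]
grip_width: 0.694
grip_force: 43.2
time_s: 7.5
eef_pos: [516.7, 139.7, 112.6]
ee_rot: [0.0, 0.14, 0.99, 0.0]
force: [0.1, -0.1, -1.1]
grip_width: 0.691
grip_force: 43.3
7.5 [516.7 139.7 112.6] tool delta mm [ 1.5  0.6 22.6] F [ 0.1 -0.1 -1.1]
```

View pics/a1.png

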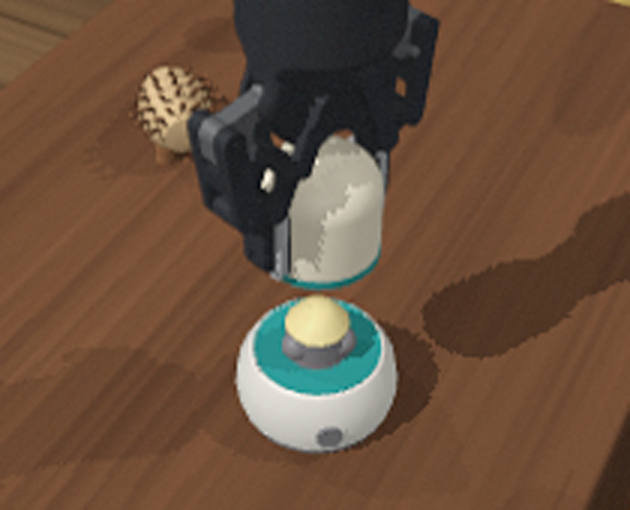

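The shade is above the lamp with its mouth rim bottom near crop (325,287) and right edge near (381,255), while the lens is at (318,322). I'll compare the projected mouth ring with those pixels.

Run:
```python
from h import *
from rig import ctrl
d=dict(np.load('cal_side.npz'))
def crop(p): return (p-[150,160])*3+1
for (x,y) in((516.7,139.7),(520,139.7),(516.7,143)):
    p=crop(proj(d,rings([(30,0)])+[x,y,109.5]));q=crop(proj(d,rings([(30,40)])+[x,y,109.5]))
    print('bottom max v',p[p[:,1].argmax()].round(1),'right max u',p[p[:,0].argmax()].round(1),q[q[:,0].argmax()].round(1))
# lens top & seat ring
print('lens top',crop(proj(d,np.float64([[515.5,140.7,70],[515.5,140.7,40]]))))
p=crop(proj(d,rings([(34,0)])+[515.5,140.7,40]));print('seat bb',bb(p))
im=cv2.imread('pics/a1.png');h=cv2.cvtColor(im,cv2.COLOR_BGR2HSV).astype(int)
t=(h[...,0]>80)&(h[...,0]<100)&(h[...,1]>110)
a=np.argwhere(t[:292])[:,::-1];print('band',bb(a),a[a[:,1]>=a[:,1].max()-1].mean(0));b=np.argwhere(t[296:])[:,::-1]+[0,296];print('seat',bb(b))
m=cv2.inRange(cv2.cvtColor(im,cv2.COLOR_BGR2HSV),(15,20,90),(40,200,255))
```

```text
bottom max v [318.5 291.9] right max u [377.2 249.5] [380.3 188.2]
bottom max v [312.4 289.6] right max u [371.2 247.3] [374.1 186.1]
bottom max v [315.2 296.3] right max u [374.2 253.5] [377.2 192.2]
lens top [[317.37168841 306.60806906]
 [316.94199799 346.16298414]]
seat bb [252.95587849 300.09429323 380.95694355 396.03167734]
band [284 259 376 288] [317.81818182 287.29545455]
seat [255 302 380 394]
```

Consistent to about 1 mm. Lowering onto the collar, to just above the catches.

```bash
python3 -m pendant '0.001 0.0007 0.01 0;0 0 0.012 0;0 0 0.008 0;0 0 0 0' 0 60; python3 -m pendant '0 0 0.005 0;0 0 0.005 0;0 0 0.005 0;0 0 0.004 0;0 0 0 0;0 0 0 0' 0 60; python3 go.py 515.5 140.7 59; python3 look.py a2
```

```text
time_s: 8.05
eef_pos: [515.2, 141.1, 81.0]
ee_rot: [-0.001, 0.14, 0.99, -0.0]
force: [0.3, 0.5, -0.6]
grip_width: 0.687
grip_force: 64.3
time_s: 8.8
eef_pos: [515.6, 141.1, 63.0]
ee_rot: [0.0, 0.14, 0.99, 0.0]
force: [-0.6, -0.5, 0.0]
grip_width: 0.685
grip_force: 64.3
8.8 [515.6 141.1  63. ] tool delta mm [ 0.  -0.4  4. ] F [-0.6 -0.5  0. ]
```

View pics/a2.png

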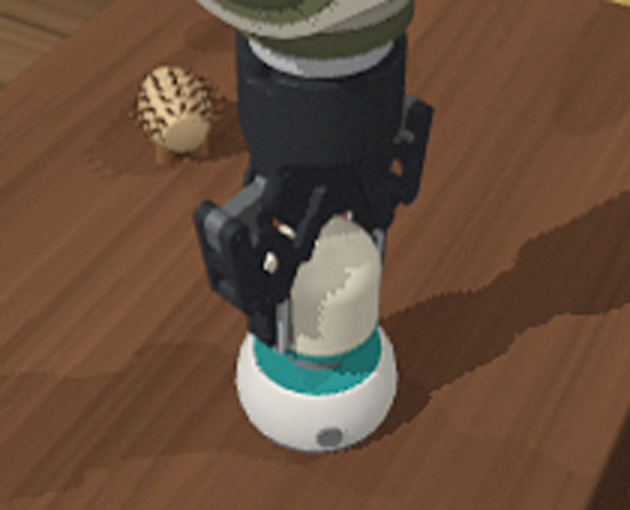

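The shade is around the collar and the lamp hasn't moved (base at 318,390). No contact force yet. Pressing in small steps.

```bash
python3 -m pendant '0 0 0.002 0;0 0 0.002 0;0 0 0.0015 0;0 0 0 0' 0 80; python3 -m pendant '0 0 0.0015 0;0 0 0.0015 0;0 0 0 0' 0 80; python3 -m pendant '0 0 0.0015 0;0 0 0 0' 0 80
```

```text
time_s: 9.35
eef_pos: [515.8, 141.0, 57.4]
ee_rot: [0.0, 0.14, 0.99, -0.0]
force: [0.0, -0.8, -0.2]
grip_width: 0.682
grip_force: 85.6
time_s: 9.72
eef_pos: [516.8, 141.1, 55.5]
ee_rot: [0.002, 0.14, 0.99, 0.0]
force: [2.2, -0.8, 6.5]
grip_width: 0.683
grip_force: 86.5
time_s: 9.98
eef_pos: [516.9, 141.1, 54.1]
ee_rot: [0.002, 0.14, 0.99, 0.0]
force: [1.0, 0.1, 8.1]
grip_width: 0.68
grip_force: 86.5
```

```bash
python3 -m pendant '0 0 0.0015 0;0 0 0 0' 0 80; python3 -m pendant '0 0 0.0015 0;0 0 0 0' 0 80; python3 -m pendant '0 0 0.0015 0;0 0 0 0' 0 80
```

```text
time_s: 10.22
eef_pos: [516.8, 141.1, 52.4]
ee_rot: [0.002, 0.14, 0.99, 0.0]
force: [2.7, -0.5, 5.1]
grip_width: 0.683
grip_force: 86.3
time_s: 10.48
eef_pos: [516.5, 141.1, 50.5]
ee_rot: [0.001, 0.14, 0.99, 0.0]
force: [3.6, -0.9, 4.8]
grip_width: 0.683
grip_force: 85.9
time_s: 10.72
eef_pos: [514.3, 141.1, 47.3]
ee_rot: [-0.002, 0.14, 0.99, -0.0]
force: [0.1, -0.7, -4.0]
grip_width: 0.684
grip_force: 86.3
```

It clicked. Pressing on down to the seat.

```bash
python3 -m pendant '0 0 0.0015 0;0 0 0 0' 0 80; python3 -m pendant '0 0 0.0015 0;0 0 0 0' 0 80; python3 -m pendant '0 0 0.001 0;0 0 0 0' 0 80
```

```text
time_s: 10.98
eef_pos: [514.7, 141.1, 46.0]
ee_rot: [-0.001, 0.14, 0.99, -0.0]
force: [0.5, -0.3, -4.9]
grip_width: 0.683
grip_force: 86.4
time_s: 11.22
eef_pos: [515.3, 141.1, 45.1]
ee_rot: [-0.0, 0.14, 0.99, -0.0]
force: [-0.1, 0.2, -4.8]
grip_width: 0.682
grip_force: 86.4
time_s: 11.48
eef_pos: [515.5, 141.1, 44.3]
ee_rot: [-0.0, 0.14, 0.99, -0.0]
force: [0.1, 0.2, -6.1]
grip_width: 0.684
grip_force: 86.4
```

```bash
python3 -m pendant '0 0 0.0015 0;0 0 0 0' 0 80; python3 -m pendant '0 0 0.001 0;0 0 0 0' 0 80; python3 -m pendant '0 0 0.001 0;0 0 0 0' 0 80
```

```text
time_s: 11.72
eef_pos: [515.8, 141.1, 43.3]
ee_rot: [0.0, 0.14, 0.99, 0.0]
force: [-1.7, 0.4, 1.3]
grip_width: 0.68
grip_force: 86.8
time_s: 11.98
eef_pos: [515.9, 141.1, 43.3]
ee_rot: [0.001, 0.14, 0.99, 0.0]
force: [-5.6, -0.6, 12.0]
grip_width: 0.685
grip_force: 88.1
time_s: 12.22
eef_pos: [515.9, 141.1, 43.2]
ee_rot: [0.001, 0.14, 0.99, -0.0]
force: [-10.3, -1.0, 22.7]
grip_width: 0.68
grip_force: 89.2
```

Seated at TCP z 43.2, as expected, with 22.7 N on it. Easing to about 15 N and taking out some of the side load.

```bash
python3 -m pendant '0.0005 0 -0.0005 0;0 0 0 0;0 0 0 0;0 0 0 0' 0 80; python3 -m pendant '0 0 0 0;0 0 0 0;0 0 0 0;0 0 0 0' 0 80;python3 look.py a3
```

```text
time_s: 12.72
eef_pos: [515.9, 141.1, 43.2]
ee_rot: [0.001, 0.14, 0.99, 0.0]
force: [-5.4, -1.4, 15.2]
grip_width: 0.678
grip_force: 88.0
time_s: 13.22
eef_pos: [515.9, 141.1, 43.3]
ee_rot: [0.001, 0.14, 0.99, 0.0]
force: [-5.2, -1.0, 15.9]
grip_width: 0.681
grip_force: 88.0
```

View pics/a3.png

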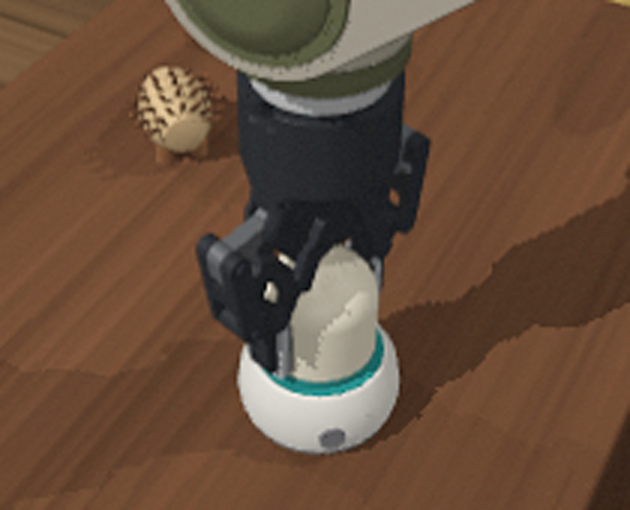

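The shade is seated flush and centred on the upright lamp (rim at crop (328,385)), with a steady push of about 15 N. Handing in.

```bash
python3 -c "
from rig import ctrl
print(ctrl.finish_job())"
```

```text
the job is handed in; nothing more can be done
None
```

The shade clicked home on the lamp and I handed the job in with the gripper still holding it and pushing down at about 15 N; the lamp stayed upright and nothing else was touched, but no pass/fail verdict came back.

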